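# Gauge the die-set guide sleeves and sort them into trays

## Task

Try each guide sleeve lying on the mat on the level gauge pin, one after another from the robot's left to its right, sliding it on straight as far as it will go. A sleeve that is stopped by the pin's step is sound: lay it lengthwise in a compartment of its own in the divided tray. A sleeve that passes over the step to the plate is worn: lay it on its side in the plain tray, flat on the tray's floor. Leave the other things on the table where they are.

Things in the scene. Friction and masses are not known exactly. Their poses are not given: they have to be found in the camera images.
- sleeve_1a: Sleeve at place 1 of the row (1 = robot's left, 4 = right; one a or b, or none, at each place). Aluminium block 48 x 48 mm, 72 mm long, with a round bore right through lengthwise: 26 mm if sound, 35 mm if worn (the name does not tell). Origin: middle of the block, on the bore axis; local x runs along the bore. Lies on its side on the 4 mm mat, bore level, roughly along world y
- sleeve_1b: Sleeve at place 1 of the row (1 = robot's left, 4 = right; one a or b, or none, at each place). Aluminium block 48 x 48 mm, 72 mm long, with a round bore right through lengthwise: 26 mm if sound, 35 mm if worn (the name does not tell). Origin: middle of the block, on the bore axis; local x runs along the bore. Lies on its side on the 4 mm mat, bore level, roughly along world y
- sleeve_2a: Sleeve at place 2 of the row (1 = robot's left, 4 = right; one a or b, or none, at each place). Aluminium block 48 x 48 mm, 72 mm long, with a round bore right through lengthwise: 26 mm if sound, 35 mm if worn (the name does not tell). Origin: middle of the block, on the bore axis; local x runs along the bore. Lies on its side on the 4 mm mat, bore level, roughly along world y
- sleeve_2b: Sleeve at place 2 of the row (1 = robot's left, 4 = right; one a or b, or none, at each place). Aluminium block 48 x 48 mm, 72 mm long, with a round bore right through lengthwise: 26 mm if sound, 35 mm if worn (the name does not tell). Origin: middle of the block, on the bore axis; local x runs along the bore. Lies on its side on the 4 mm mat, bore level, roughly along world y
- sleeve_3a: Sleeve at place 3 of the row (1 = robot's left, 4 = right; one a or b, or none, at each place). Aluminium block 48 x 48 mm, 72 mm long, with a round bore right through lengthwise: 26 mm if sound, 35 mm if worn (the name does not tell). Origin: middle of the block, on the bore axis; local x runs along the bore. Lies on its side on the 4 mm mat, bore level, roughly along world y
- sleeve_3b: Sleeve at place 3 of the row (1 = robot's left, 4 = right; one a or b, or none, at each place). Aluminium block 48 x 48 mm, 72 mm long, with a round bore right through lengthwise: 26 mm if sound, 35 mm if worn (the name does not tell). Origin: middle of the block, on the bore axis; local x runs along the bore. Lies on its side on the 4 mm mat, bore level, roughly along world y
- sleeve_4a: Sleeve at place 4 of the row (1 = robot's left, 4 = right; one a or b, or none, at each place). Aluminium block 48 x 48 mm, 72 mm long, with a round bore right through lengthwise: 26 mm if sound, 35 mm if worn (the name does not tell). Origin: middle of the block, on the bore axis; local x runs along the bore. Lies on its side on the 4 mm mat, bore level, roughly along world y
- sleeve_4b: Sleeve at place 4 of the row (1 = robot's left, 4 = right; one a or b, or none, at each place). Aluminium block 48 x 48 mm, 72 mm long, with a round bore right through lengthwise: 26 mm if sound, 35 mm if worn (the name does not tell). Origin: middle of the block, on the bore axis; local x runs along the bore. Lies on its side on the 4 mm mat, bore level, roughly along world y
- gauge: Fixed green gauge stand with a level stepped steel pin, axis 85 mm above the table. Origin: on the table below the pin; local x runs along the pin from its free end (-x) to the upright plate (+x, 64 mm wide, 118 mm high). Thin part 21 mm thick, x = -50 to 5 mm; thick part 29.5 mm, x = 5 to 50 mm. Foot 12 mm high, 85 mm wide
- pin_tip (a point): Free end of the pin's 12 mm tapered nose, on the pin's axis (local x = -62 mm of the gauge)
- pin_step (a point): The step between the thin and the thick part, on the pin's axis (local x = 5 mm). It stops a sound sleeve, whose middle is then at x = -31 mm of the gauge
- pin_stop (a point): Face of the upright plate, on the pin's axis (local x = 50 mm). It stops a worn sleeve, whose middle is then at x = +14 mm of the gauge
- slot_tray: Fixed grey steel tray, 206 (local x) x 162 (local y) mm, walls and dividers 24 mm high and 5 mm thick, floor 5 mm thick, divided 2 x 2 into four compartments of 95.5 (x) x 73.5 (y) mm. It and the plain tray stand at the left and the right of the row, either way round. Origin: centre of its underside
- plain_tray: Fixed grey steel tray of the same outside size and height (206 x 162 x 24 mm, walls 5 mm, floor 5 mm), without dividers. Origin: centre of its underside
- slot_1 (a point): Centre of the floor of one compartment of the divided tray (5 mm above the table)
- slot_2 (a point): Centre of the floor of one compartment of the divided tray (5 mm above the table)
- slot_3 (a point): Centre of the floor of one compartment of the divided tray (5 mm above the table)
- slot_4 (a point): Centre of the floor of one compartment of the divided tray (5 mm above the table)
- washer: Bystander: thick dark steel washer, 72 mm across, 14 mm high; origin centre of its underside
- nut: Bystander: large hexagon nut, 52 mm across corners, 30 mm high; origin centre of its underside
- spanner: Bystander: spanner 190 mm long, lying flat; origin under its middle
- bench_brush: Bystander: bench brush 180 mm long, lying flat; origin under its middle
- oil: Bystander: white oil bottle, 60 mm across, 130 mm high, standing; origin centre of its underside
- stub: Bystander, not always there: round steel bar end, 48 mm across, 50 mm high, standing; origin centre of its underside
Not all that is in view belongs to the job. Leave any blue or green look-alike of the sleeve_2b alone.

How it is judged:
By the outcome, as a careful person would: the job done as asked, in the order asked, and still so for the second after the job is handed in, with the robot touching nothing.
Of sleeve_1a, sleeve_1b only 1 to 1 are there at a start; the rules pass over those that are not, and their reading is None.
Of sleeve_2a, sleeve_2b only 1 to 1 are there at a start; the rules pass over those that are not, and their reading is None.
Of sleeve_3a, sleeve_3b, stub only 1 to 1 are there at a start; the rules pass over those that are not, and their reading is None.
Of sleeve_4a, sleeve_4b only 1 to 1 are there at a start; the rules pass over those that are not, and their reading is None.
At some moment in a run one of sleeve_1a, sleeve_1b, sleeve_2a, sleeve_2b, sleeve_3a, sleeve_3b, sleeve_4a, sleeve_4b may be knocked a few centimetres aside while the robot is not near it.
It also fails if it takes over 210 s, if anything falls off the work surface, if the arm or the gripper's body presses on something with over 40 N, if the wrist force passes 120 N, or if a joint passes its speed limit or range.

## Robot

A 6-joint arm with a two-finger parallel gripper is mounted at the origin on the work surface. World frame = base frame: x ahead of the robot, y to its left, z up, the work surface at z = 0. Lengths are in mm, angles in rad, forces in N, time in s.
With the tool pointing down it reaches from about 300 to 775 mm from the base axis. Payload 14.6 kg.
Tool frame: the origin (TCP) lies on the centre line of the jaws, within the pads' length; the fingertips stand 19 mm ahead of it and the grasp point (between the pads) is the TCP (bot.tip_reach is the distance from the TCP to the fingertips, in mm); y points along the fingers, x is the direction in which the jaws open and shut, and the axes are right-handed (so a half turn about y gives the same grasp; the last joint's range is limited). The gripper opens to 85 mm and grips with 20 to 120 N. Pads are 22 mm wide; open, the fingers measure 114 mm over their backs; the gripper's body (76 mm by 85 mm) begins 54 mm behind the grasp point. The pads swing forward as they close: fully open they stand 13 mm farther back than shut.
Start: joints at [1.232, 0.3, 1.521, -0, 1.321, -0.067], TCP at [147.654, 529.8, 219.781] pointing down, gripper open.
Joint ranges: [-3.03, 3.03], [-0.79, 2.21], [0.23, 2.52], [-1.04, 4.18], [0, 3.07], [-2.55, 2.55]. Speed limits (rad/s): [2.22, 2.22, 2.57, 3.14, 3.14, 3.14].

## Interface

Orientations are given as a unit quaternion [w, x, y, z].
In Python, from rig import bot gives the robot as it stands. Calls block until the motion is done:
- bot.move_to(position, orientation): joint-space move of the TCP to a pose.
- bot.servo_line(position, attitude=None, speed=150, until_force=None): straight line of the TCP; attitude=None keeps the orientation; speed is the mean speed in mm/s. With until_force (N) it stops when the force on the tool has changed by that much, and returns True; else False.
- bot.move_joints(angles): joint-space move.
- bot.move_gripper(opening, grip_force=None): finger opening in mm; grip_force is the grip in N (None keeps the last); returns when the fingers have stopped.
- bot.dwell(seconds).
- bot.ik(position, orientation): joint angles nearest the present ones, or None.
- bot.read_state(): the state.
- bot.read_camera(name): name is "scene" or "top"; returns a dict with "image" (400x640x3 uint8, blue, green, red), "depth" (400x640 float32, mm along the optical axis (not along the pixel's ray), 0 where there is no reading), "fovy" (degrees; the focal length in pixels is half the picture's height over the tangent of half this angle, whatever the lens; pixels are square), "cx", "cy" (the principal point, pixels), "k1" (the pictures are not rectified: a ray, as slopes to the right and down, at radius r is drawn at 1 + k1 r^2 times it, then the intrinsics apply), "eye" and "attitude" of the camera in the world. Camera axes: x right, y down, z forward; pixel columns grow to the right and rows downward; lengths in mm; the calibration is good to about 2 mm. A picture is of the moment at which its call begins.
A pose or a line that the arm cannot do raises bot.MotionError and nothing moves.
- bot.finish_job(): hands the job in, once; it reports no verdict.
The state is a dict: "clock": time; "joint_positions": joint angles; "qvel": joint speeds; "effort": joint torques, N m; "ee_pos": TCP position; "tool_rot": TCP orientation; "ft_force": force on the tool from outside, world axes, zero at the start; "moment": the same for the moment, N m; "grip_width": finger opening in mm.
Only numpy, scipy, OpenCV 4.12 (cv2) and the standard library are available. Lean on these libraries where they do the work, as an engineer would, in place of code of your own. Each camera call takes 0.05 s, during which the arm holds its last target.

## Working session

There is one attempt and no reset: what is moved stays moved. The work goes in short steps, each a Python script; the robot and the scene stay as the last script left them, time stands still between calls to the robot, and variables do not carry over. Pictures are saved under pics/ and viewed, and the job is handed in when it is done.

```bash
ls; mkdir -p pics
python3 - <<'E'
from rig import bot
import cv2
s=bot.read_state();print(s)
for n in("scene","top"):
    c=bot.read_camera(n);cv2.imwrite(f"pics/{n}0.png",c["image"]);print(n,{k:v for k,v in c.items() if k not in("image","depth")})
E
```

```text
pics
{'clock': 0.0, 'joint_positions': array([ 1.23238049e+00,  3.00467341e-01,  1.52160284e+00,  7.37829642e-06,
        1.32071330e+00, -6.65871558e-02]), 'qvel': array([ 1.08905402e-03,  1.19391351e-03, -4.80655774e-04,  9.94856890e-05,
       -1.80259589e-03,  3.36323064e-04]), 'effort': array([-7.31825603e-04, -5.43493223e+01, -3.61797667e+01, -1.64080707e-04,
        3.95590905e-03,  3.77274557e-05]), 'ee_pos': array([147.57955296, 529.56186721, 219.21418361]), 'tool_rot': array([-0.56290772,  0.563367  ,  0.42728731, -0.42799309]), 'ft_force': array([-0.34564936, -0.66068487,  0.43872051]), 'moment': array([ 0.01805956, -0.03885895, -0.00332846]), 'grip_width': 85.63938560459867}
scene {'fovy': 45.946285174366494, 'cx': 320.5940337165853, 'cy': 200.81993699028737, 'k1': -0.1064046490130356, 'eye': array([1133.74240291,   20.49258105, 1133.4178994 ]), 'attitude': array([-0.17076315,  0.66247309,  0.70549759, -0.18504729])}
top {'fovy': 46.96038030648528, 'cx': 321.7013022436999, 'cy': 202.64967256093584, 'k1': -0.13205656401817142, 'eye': array([ 297.44800122,   16.81268621, 1650.40182896]), 'attitude': array([ 0.05526846, -0.70357867,  0.70573036, -0.06218617])}
```

View pics/scene0.png

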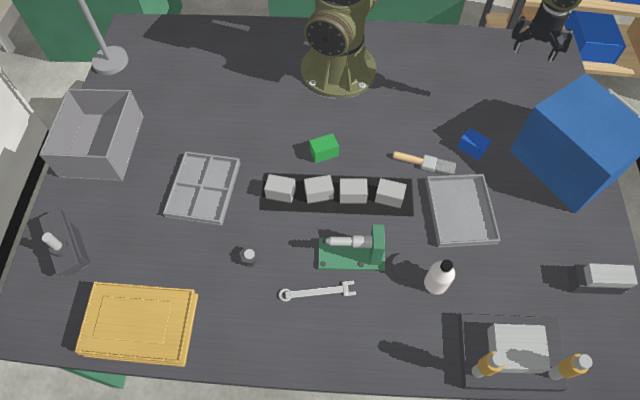

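View pics/top0.png

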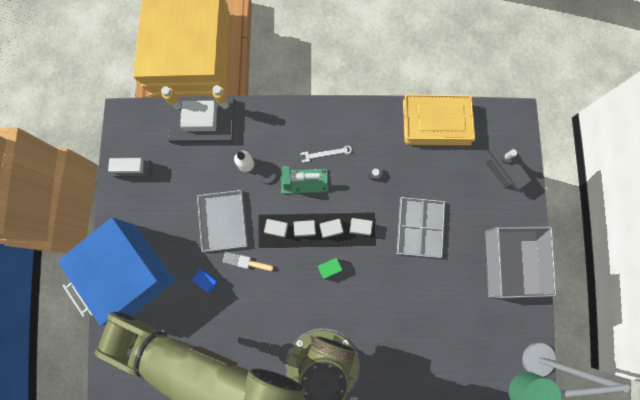

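```bash
cat > h.py <<'E'
from rig import bot
import cv2, numpy as np
from scipy.spatial.transform import Rotation as R
def K(c):
    f=200/np.tan(np.radians(c["fovy"])/2)
    return np.array([[f,0,c["cx"]],[0,f,c["cy"]],[0,0,1]]), np.array([c["k1"],0,0,0,0.])
def rot(c): w,x,y,z=c["attitude"]; return R.from_quat([x,y,z,w]).as_matrix()
def cloud(c):
    k,d=K(c); v,u=np.mgrid[0:400,0:640]
    p=cv2.undistortPoints(np.stack([u,v],-1).reshape(-1,1,2).astype(float),k,d).reshape(400,640,2)
    z=c["depth"].astype(float)
    P=np.stack([p[...,0]*z,p[...,1]*z,z],-1)@rot(c).T+c["eye"]
    P[z==0]=np.nan
    return P
def proj(c,P):
    k,d=K(c); q=(np.atleast_2d(P)-c["eye"])@rot(c)
    return cv2.projectPoints(q,np.zeros(3),np.zeros(3),k,d)[0].reshape(-1,2)
def snap(n,name,box=None,s=1):
    c=bot.read_camera(n);im=c["image"]
    if box: x0,y0,x1,y1=box; im=im[y0:y1,x0:x1]
    if s!=1: im=cv2.resize(im,None,fx=s,fy=s,interpolation=cv2.INTER_CUBIC)
    cv2.imwrite(f"pics/{name}.png",im); return c
def rect(P,m):
    q=P[m][:,:2].astype(np.float32); return cv2.minAreaRect(q)
E
python3 - <<'E'
from h import *
print(bot.tip_reach)
C={n:bot.read_camera(n) for n in("scene","top")}
import pickle; pickle.dump(C,open("c0.pkl","wb"))
c=C["scene"]; cv2.imwrite("pics/s1.png",cv2.resize(c["image"][140:310,160:510],None,fx=2.2,fy=2.2,interpolation=cv2.INTER_CUBIC))
for n,c in C.items():
    P=cloud(c); 
    m=(P[...,0]>250)&(P[...,0]<700)&(abs(P[...,1])<400)
    z=P[...,2]; t=m&(z<8)&(z>-8)
    print(n,"table z",np.nanmedian(z[t]))
    mm=(m&(z>12)).astype(np.uint8)
    k,l,st,ce=cv2.connectedComponentsWithStats(mm)
    for i in range(1,k):
        if st[i,4]>40:
            q=P[l==i]; top=np.percentile(q[:,2],95)
            r=cv2.minAreaRect(q[q[:,2]>top-6][:,:2].astype(np.float32))
            print(ce[i].round(),st[i,4],"top",round(top,1),np.round(r[0],1),np.round(r[1],1),round(r[2],1))
E
```

```text
19.0
scene table z -0.12293922617527642
[467. 140.] 213 top 49.8 [287.6 394.8] [37.4 51.8] 56.7
[324. 146.] 551 top 50.6 [340.  -26.2] [51.  72.7] 23.3
[211. 188.] 737 top 25.4 [ 486.4 -340.3] [131.7 210.8] 86.2
[438. 185.] 976 top 24.8 [464.6 324.7] [327.5 181.1] 22.0
[279. 187.] 627 top 54.5 [ 486.3 -137.5] [72.8 51.9] 83.0
[319. 187.] 615 top 54.2 [480.3 -31.8] [52.  72.5] 14.2
[353. 190.] 601 top 54.1 [482.1  61.5] [49.8 72.3] 4.8
[390. 192.] 618 top 54.4 [481.4 163. ] [72.4 51.7] 78.4
[359. 245.] 1277 top 118.6 [654.2 123. ] [65.6 28.7] 2.7
[249. 254.] 247 top 34.6 [ 680.3 -195.4] [50.5 38.1] 82.9
[404. 262.] 191 top 16.9 [674.9 200.1] [49.1 65.8] 4.8
[361. 263.] 54 top 19.1 [684.3  88. ] [23.9 32. ] 10.5
top table z 0.3681895735228409
[244. 167.] 69 top 93.2 [696.2 279.1] [29.1  6.8] 89.3
[301. 179.] 708 top 119.5 [651.1 124.4] [63.6 24.4] 0.4
[375. 173.] 134 top 37.9 [ 681.8 -191.9] [33.2 41.2] 15.1
[266. 175.] 117 top 19.6 [675.7 203. ] [66.1 48.4] 89.9
[234. 220.] 218 top 28.4 [509.9 339.5] [208.1 124.3] 6.2
[412. 219.] 299 top 27.3 [ 495.5 -335.5] [121.1 182.3] 84.5
[275. 228.] 311 top 57.2 [479.5 164.9] [71.7 47.5] 77.4
[331. 228.] 303 top 57.8 [479.  -30.1] [45.9 71.6] 15.1
[360. 226.] 311 top 56.6 [ 482.8 -134.9] [70.9 48.8] 80.5
[304. 228.] 302 top 57.8 [478.6  63.4] [47.8 71.1] 3.8
[415. 254.] 79 top 29.3 [ 381.5 -338.9] [118.6   4.5] 83.6
[243. 261.] 384 top 24.9 [358.9 264.8] [173.8  40.4] 77.7
[329. 268.] 291 top 53.1 [337.6 -24.4] [47.  71.3] 23.0
[210. 283.] 122 top 53.0 [287.2 386.1] [58.6 26.2] 1.3
```

View pics/s1.png

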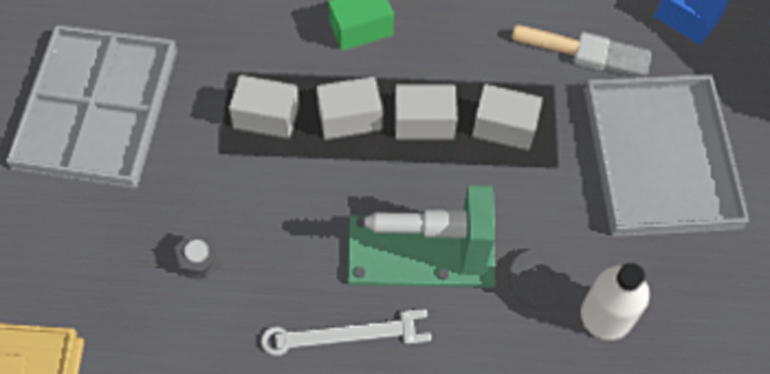

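Run:
```python
from h import *
import pickle; C=pickle.load(open("c0.pkl","rb"))
for n,c in C.items():
    P=cloud(c); z=P[...,2]
    m=(z>82)&(z<110)&(P[...,1]>0)&(P[...,1]<105)&(P[...,0]>600)&(P[...,0]<700)
    q=P[m]; print(n,m.sum(), "y range",q[:,1].min(),q[:,1].max())
    for a,b in((20,62),(70,103)):
        s=q[(q[:,1]>a)&(q[:,1]<b)]
        # bin by y columns: x centre from min/max, top z
        for y in np.arange(a,b,8):
            t=s[(s[:,1]>=y)&(s[:,1]<y+8)]
            if len(t)>3: print(int(y),len(t),"x",t[:,0].min().round(1),t[:,0].max().round(1),"ztop",np.percentile(t[:,2],95).round(1))
    m=(z>112)&(P[...,0]>600)&(P[...,0]<700)&(P[...,1]>90)&(P[...,1]<160)
    q=P[m];print("plate",m.sum(),q.min(0).round(1),q.max(0).round(1))
    m=(z>7)&(z<20)&(P[...,0]>560)&(P[...,0]<740)&(P[...,1]>-20)&(P[...,1]<155)
    print("foot",cv2.minAreaRect(P[m][:,:2].astype(np.float32)))
c=C["top"];cv2.imwrite("pics/t1.png",cv2.resize(c["image"][145:255,190:450],None,fx=3,fy=3,interpolation=cv2.INTER_CUBIC))
c=C["scene"];cv2.imwrite("pics/s2.png",cv2.resize(c["image"][215:280,305:400],None,fx=8,fy=8,interpolation=cv2.INTER_CUBIC))
```

```text
scene 415 y range 0.9433866576566317 104.74804131381794
20 29 x 652.0 669.2 ztop 95.5
28 27 x 650.7 668.8 ztop 96.8
36 24 x 650.6 668.6 ztop 97.2
44 28 x 651.1 667.6 ztop 95.7
52 28 x 649.8 666.6 ztop 96.7
60 6 x 650.8 662.6 ztop 98.0
70 37 x 644.2 671.3 ztop 101.9
78 44 x 642.8 671.2 ztop 101.0
86 38 x 641.2 670.3 ztop 101.9
94 39 x 640.3 670.1 ztop 100.3
102 8 x 646.0 665.9 ztop 100.7
plate 295 [621.8 107.4 112.1] [687.5 136.6 123. ]
foot ((685.1714477539062, 60.09029006958008), (178.02468872070312, 108.91742706298828), 80.07673645019531)
top 206 y range 3.005200735522065 103.7143077135631
20 18 x 646.1 663.1 ztop 98.4
28 12 x 644.4 664.0 ztop 97.9
36 12 x 646.2 663.9 ztop 95.7
44 18 x 645.8 663.9 ztop 100.1
52 12 x 646.7 664.4 ztop 95.5
70 18 x 640.4 666.8 ztop 103.6
78 18 x 640.1 668.7 ztop 102.1
86 26 x 639.8 668.7 ztop 101.7
94 17 x 639.7 669.0 ztop 102.1
plate 134 [619.3 112.2 112.3] [682.9 136.7 126. ]
foot ((652.3876953125, 67.52220153808594), (173.9943084716797, 175.42794799804688), 89.52969360351562)
```

View pics/t1.png

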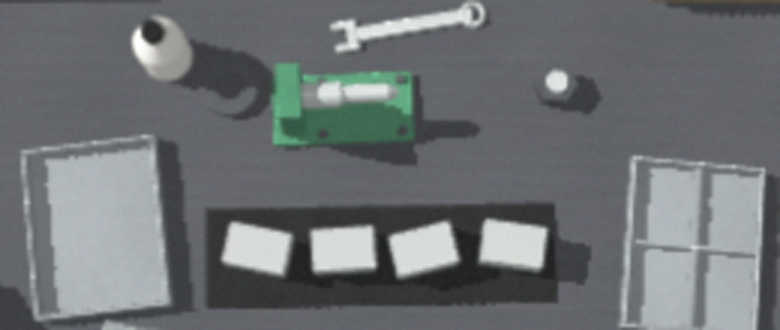

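View pics/s2.png

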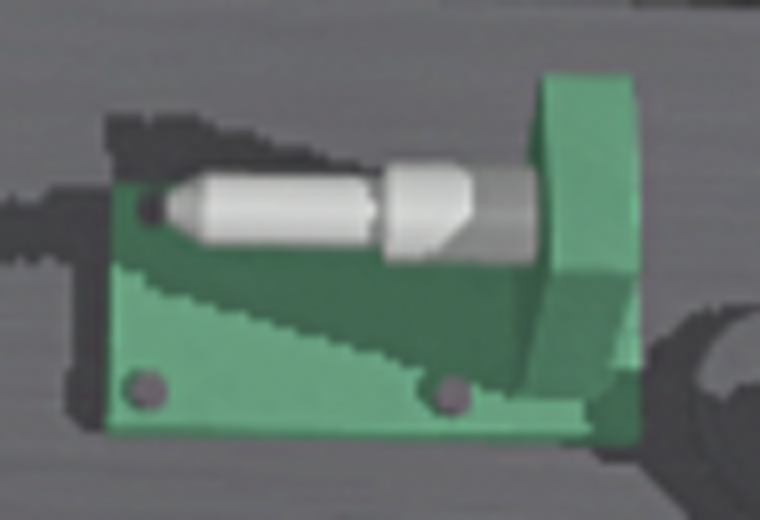

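```bash
cat > fit.py <<'E'
from h import *
from scipy.optimize import least_squares
def box(p,c,h):
    q=abs(p-np.array(c))-np.array(h); return np.linalg.norm(np.maximum(q,0),axis=1)+np.minimum(q.max(1),0)
def cyl(p,x0,x1,r):
    d=np.stack([np.hypot(p[:,1],p[:,2]-85)-r,abs(p[:,0]-(x0+x1)/2)-(x1-x0)/2],1)
    return np.linalg.norm(np.maximum(d,0),axis=1)+np.minimum(d.max(1),0)
def gauge(p): return np.min([cyl(p,-50,5,10.5),cyl(p,5,50,14.75),box(p,(62,0,59),(12,32,59))],0)
def sleeve(zc): return lambda p: box(p,(0,0,zc),(36,24,24))
def fit(Q,sdf,x0,freez=True,scale=2.):
    def loc(p):
        c,s=np.cos(p[2]),np.sin(p[2]); d=Q-[p[0],p[1],p[3] if freez else 0]
        return np.stack([c*d[:,0]+s*d[:,1],-s*d[:,0]+c*d[:,1],d[:,2]],1)
    r=least_squares(lambda p:sdf(loc(p)),list(x0)+([0.] if freez else []),loss="soft_l1",f_scale=scale,x_scale=[1,1,.02]+([1] if freez else []))
    return r.x, np.median(abs(sdf(loc(r.x))))
def seg(P,cx,cy,r,z0,z1):
    with np.errstate(invalid="ignore"):
        return P[(np.hypot(P[...,0]-cx,P[...,1]-cy)<r)&(P[...,2]>z0)&(P[...,2]<z1)]
E
python3 - <<'E'
from fit import *
import pickle; C=pickle.load(open("c0.pkl","rb"))
for n,c in C.items():
    P=cloud(c)
    Q=seg(P,655,65,100,20,130); Q=Q[(abs(Q[:,0]-652)<45)&(Q[:,1]<145)&(Q[:,1]>-10)]
    if n=="top": Q=Q[Q[:,2]>60]
    for th in (20,60,):
        p,m=fit(Q[Q[:,2]>th],gauge,(653,60,np.pi/2)); print(n,"gauge",p[:2].round(2),np.degrees(p[2]).round(2),p[3].round(2),m.round(2),len(Q))
    for x,y in((481,163),(480,62),(480,-31),(484,-136)):
        Q=seg(P,x,y,60,12,70); p,m=fit(Q,sleeve(28),(x,y,np.pi/2)); print("sl",p[:2].round(1),np.degrees(p[2]).round(1),p[3].round(1),m.round(2),len(Q))
E
```

```text
scene gauge [656.5   59.02] 92.35 -0.53 0.89 972
scene gauge [656.46  58.94] 92.34 -0.51 0.98 972
sl [480.8 162.9] 78.1 -0.7 1.19 618
sl [480.2  57.3] 93.3 -0.6 1.28 622
sl [479.2 -30.1] 104.2 -0.5 1.25 630
sl [ 484.5 -138.3] 81.9 -0.4 1.09 628
top gauge [655.01  60.42] 91.59 0.28 1.71 406
top gauge [655.01  60.42] 91.59 0.28 1.71 406
sl [480.  165.1] 77.6 -0.1 1.87 314
sl [478.4  57. ] 92.2 -0.3 2.2 319
sl [478.7 -27.9] 104.8 0.4 1.98 311
sl [ 483.7 -134.6] 81.0 -0.1 2.04 316
```

```bash
cat >> fit.py <<'E'
def tray(div):
    def f(p):
        L=[box(p,(0,0,2.5),(103,81,2.5))]+[box(p,(s*100.5,0,12),(2.5,81,12)) for s in(-1,1)]+[box(p,(0,s*78.5,12),(103,2.5,12)) for s in(-1,1)]
        if div: L+=[box(p,(0,0,12),(2.5,81,12)),box(p,(0,0,12),(103,2.5,12))]
        return np.min(L,0)
    return f
def findsleeves(c,guess,zc=28):
    P=cloud(c); out=[]
    for x,y in guess:
        for it in range(2):
            Q=seg(P,x,y,46,zc-16,zc+42); p,m=fit(Q,sleeve(zc),(x,y,np.pi/2)); x,y=p[:2]
        out.append(p)
    return np.array(out)
E
python3 - <<'E'
from fit import *
import pickle; C=pickle.load(open("c0.pkl","rb"))
for n,c in C.items():
    P=cloud(c)
    S=findsleeves(c,((481,163),(480,62),(480,-31),(484,-136)))
    for p in S: print(n,p[:2].round(1),np.degrees(p[2]).round(1),p[3].round(1))
    for nm,x,y,d in(("plain",500,330,0),("slot",486,-340,1)):
        with np.errstate(invalid="ignore"): Q=P[(abs(P[...,0]-x)<125)&(abs(P[...,1]-y)<105)&(P[...,2]>2.5)&(P[...,2]<32)]
        p,m=fit(Q,tray(d),(x,y,0.)); print(n,nm,p[:2].round(1),np.degrees(p[2]).round(2),p[3].round(2),m.round(2),len(Q))
E
```

```text
scene [480.8 162.9] 78.1 -0.7
scene [480.   60.8] 93.6 -0.7
scene [479.6 -31.8] 103.7 -0.5
scene [ 484.5 -138.2] 81.9 -0.4
scene plain [505.3 349.2] -2.65 -0.05 1.63 3587
scene slot [ 484.5 -352.9] -5.17 -0.02 1.2 3363
top [479.9 165.1] 77.8 -0.1
top [478.2  63.3] 92.5 -0.3
top [479.1 -29.3] 104.2 0.4
top [ 483.4 -134.7] 81.0 -0.1
top plain [501.2 344. ] -1.36 4.49 1.65 2164
top slot [ 482.5 -351.7] -4.87 4.44 1.33 2242
```

Run:
```python
from fit import *
import pickle; C=pickle.load(open("c0.pkl","rb"))
for n,c in C.items():
    P=cloud(c)
    for nm,x,y,d,a in(("plain",500,335,0,.09),("slot",486,-340,1,-.07)):
      for a in (a,a-.04,a+.04):
        with np.errstate(invalid="ignore"): Q=P[(abs(P[...,0]-x)<125)&(abs(P[...,1]-y)<100)&(P[...,2]>12)&(P[...,2]<34)]
        p,m=fit(Q,tray(d),(x,y,a)); print(n,nm,p[:2].round(1),np.degrees(p[2]).round(2),p[3].round(2),m.round(2),len(Q))
      im=c["image"]
      e=[];H=[(103,81),(-103,81),(-103,-81),(103,-81)]
      co,si=np.cos(p[2]),np.sin(p[2])
      e=proj(c,[(p[0]+co*u-si*v,p[1]+si*u+co*v,24) for u,v in H])
      cv2.polylines(im,[np.round(e*8).astype(int)],True,(0,0,255),1,cv2.LINE_AA,3)
    cv2.imwrite(f"pics/tr_{n}.png",cv2.resize(im[130:270,150:510],None,fx=2.2,fy=2.2,interpolation=cv2.INTER_CUBIC))
```

```text
scene plain [500.8 344.9] -7.16 15.83 2.7 782
scene plain [500.8 344.9] -7.16 15.83 2.7 782
scene plain [500.8 344.9] -7.16 15.83 2.7 782
scene slot [ 483.8 -357.3] -5.14 8.4 0.98 981
scene slot [ 484.1 -357. ] -5.25 1.24 1.01 981
scene slot [ 485.9 -355. ] -3.17 13.85 1.19 981
top plain [495.6 345.9] -7.18 16.06 3.06 396
top plain [495.6 345.9] -7.18 16.06 3.06 396
top plain [495.2 346.5] -6.79 16.03 2.99 396
top slot [ 481.7 -354.4] -4.31 13.5 1.17 565
top slot [ 482.1 -356.8] -5.24 12.97 1.02 565
top slot [ 482.  -356.8] -5.26 12.97 1.06 565
```

View pics/tr_scene.png

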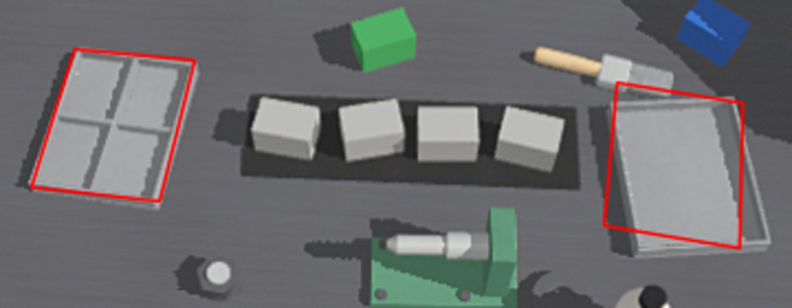

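View pics/tr_top.png

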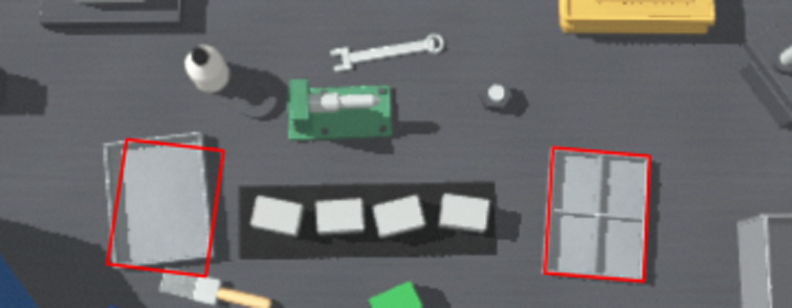

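Run:
```python
from fit import *
import pickle; C=pickle.load(open("c0.pkl","rb"))
for n,c in C.items():
    P=cloud(c); im=c["image"]
    for nm,x,y,d,a in(("plain",500,355,0,.09),("slot",484,-357,1,-.07)):
        with np.errstate(invalid="ignore"): Q=P[(abs(P[...,0]-x)<125)&(abs(P[...,1]-y)<110)&(P[...,2]>12)&(P[...,2]<34)&~((P[...,0]<410)&(P[...,1]>200)&(P[...,1]<330))]
        p,m=fit(Q,tray(d),(x,y,a),False); print(n,nm,p[:2].round(1),np.degrees(p[2]).round(2),m.round(2),len(Q))
        H=[(103,81),(-103,81),(-103,-81),(103,-81)]
        co,si=np.cos(p[2]),np.sin(p[2])
        e=proj(c,[(p[0]+co*u-si*v,p[1]+si*u+co*v,24) for u,v in H])
        cv2.polylines(im,[np.round(e*8).astype(int)],True,(0,0,255),1,cv2.LINE_AA,3)
    cv2.imwrite(f"pics/tq_{n}.png",cv2.resize(im[130:270,150:510],None,fx=2.2,fy=2.2,interpolation=cv2.INTER_CUBIC))
```

```text
scene plain [510.3 359.3] 6.39 1.02 785
scene slot [ 484.  -357.1] -5.28 0.99 1018
top plain [505.  359.8] 6.47 1.76 423
top slot [ 481.9 -356.5] -5.56 1.22 581
```

View pics/tq_scene.png

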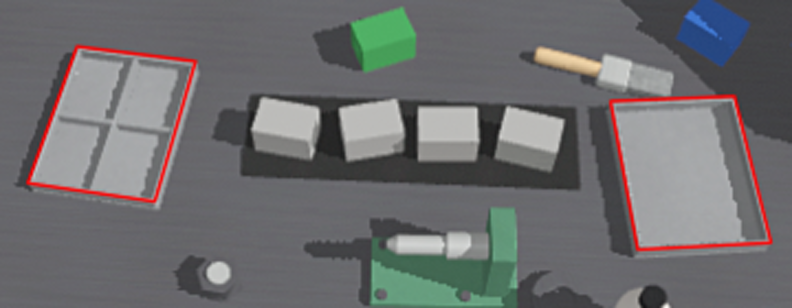

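View pics/tq_top.png

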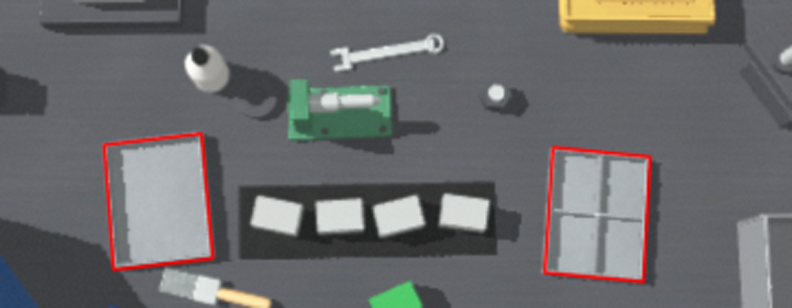

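The four bare-aluminium blocks on the black mat fit the sleeves. In the scene picture they are at (390,192), (353,190), (319,187) and (279,187), which are places 1 to 4. The green block at (324,148) and the blue one at (474,143) are off the mat and are look-alikes, and the enlarged crop confirms this. There is no stub at place 3. In the scene picture, the plain tray is on the robot's left (right side of the image) and the divided tray is on its right. The pin points towards −y.

```bash
cat > act.py <<'E'
from fit import *
DZ=17.
G=np.array([656.,59.7]); GY=np.radians(92.)
def quat(phi):
    x=np.array([np.cos(phi),np.sin(phi),0]); y=np.array([0,0,-1.]); z=np.cross(x,y)
    q=R.from_matrix(np.stack([x,y,z],1)).as_quat(); return np.array([q[3],q[0],q[1],q[2]])
def best(pos,phi):
    """of the two equal grasps choose the one with wrist joint nearest mid"""
    o=[]
    for a in(phi,phi+np.pi):
        j=bot.ik(pos,quat(a))
        if j is not None:o.append((abs(j[5]),a))
    return min(o)[1]
def gp(u,v=0,w=0):
    c,s=np.cos(GY),np.sin(GY); return np.array([G[0]+c*u-s*v,G[1]+s*u+c*v,85+DZ+w])
def loc(p):
    c,s=np.cos(GY),np.sin(GY); d=p[:2]-G; return np.array([c*d[0]+s*d[1],-s*d[0]+c*d[1],p[2]-85-DZ])
def st(msg=""):
    s=bot.read_state(); print(msg,"t",round(s["clock"],1),"p",s["ee_pos"].round(1),"w",round(s["grip_width"],1),"F",s["ft_force"].round(1),"u,v,w",loc(s["ee_pos"]).round(2)); return s
def locate(guess):
    o=[findsleeves(bot.read_camera(n),[guess])[0] for n in("scene","top")]
    for p in o: print("loc",p[:2].round(1),np.degrees(p[2]).round(1),p[3].round(1))
    return (o[0]+o[1])/2
def pick(p):
    phi=p[2]-np.pi/2; a=best([p[0],p[1],150],phi)
    bot.move_gripper(80)
    bot.move_to([p[0],p[1],130],quat(a)); bot.servo_line([p[0],p[1],28+DZ],speed=120); st("down")
    bot.move_gripper(40,60); s=st("grip")
    bot.servo_line([p[0],p[1],170],speed=200); return st("lift")
E
python3 - <<'E'
from act import *
for u in(-125,-31,14):
    for w in(0,80): print(u,w,[bot.ik(gp(u,0,w),quat(GY-np.pi/2+k*np.pi)) is not None for k in(0,1)])
p=locate((480.5,164))
s=pick(p)
snap("scene","g1",(250,120,550,320),2.6)
E
```

```text
-125 0 [True, False]
-125 80 [True, False]
-31 0 [True, False]
-31 80 [True, False]
14 0 [True, False]
14 80 [True, False]
loc [480.8 162.9] 77.7 -0.5
loc [479.5 165.4] 78.4 -0.5
down t 3.2 p [480.5 164.3  45.6] w 80.1 F [ 0.5 -0.2  0.5] u,v,w [110.7  171.69 -56.37]
grip t 3.7 p [480.2 164.2  45.1] w 40.0 F [0.4 0.2 0.2] u,v,w [110.54 172.02 -56.89]
lift t 4.5 p [479.7 164.  168.9] w 39.7 F [-0.   1.  -0.1] u,v,w [110.43 172.56  66.87]
```

View pics/g1.png

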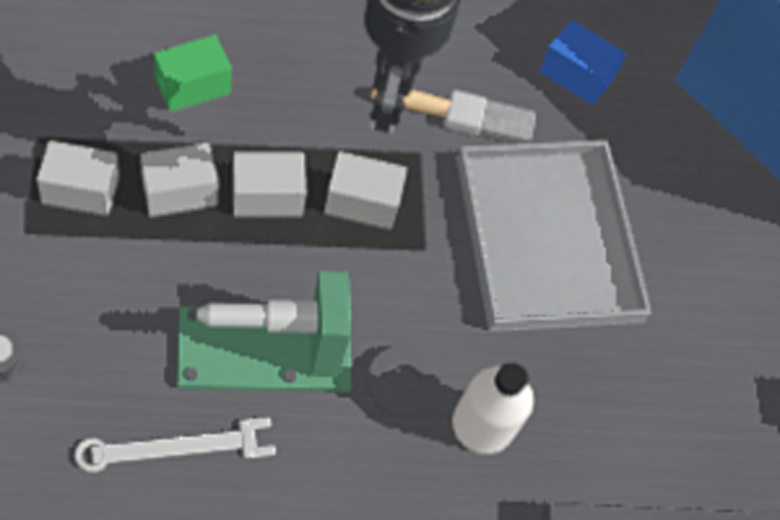

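Run:
```python
from act import *
s=st(); c=snap("scene","g2",(330,90,500,230),4.5); print(proj(c,[s["ee_pos"],s["ee_pos"]-[0,0,19]]), R.from_quat(np.roll(s["tool_rot"],-1)).as_matrix().round(2))
c2=snap("top","g3",(200,150,360,270),4.5);print(proj(c2,[s["ee_pos"],s["ee_pos"]-[0,0,19]]))
for c in(c,c2):
    P=cloud(c); Q=seg(P,480,164,60,75,400); print(len(Q), np.histogram(Q[:,2],10), Q[Q[:,2]<185].mean(0),Q[Q[:,2]<185].min(0),Q[Q[:,2]<185].max(0))
    print(findsleeves(c,[(480,164)]))
```

```text
t 4.5 p [479.6 164.  168.5] w 40.1 F [-0.3 -1.  -0.6] u,v,w [110.37 172.7   66.51]
[[397.52717918 163.31430763]
 [396.48745082 167.55154555]] [[ 0.98 -0.    0.21]
 [-0.21 -0.    0.98]
 [-0.   -1.   -0.  ]]
[[271.75748615 223.02251151]
 [272.32192607 223.72791818]]
1237 (array([ 27,   2,  32,  80, 104,  89, 210, 316, 179, 198]), array([180.32035985, 202.21786441, 224.11536897, 246.01287353,
       267.91037809, 289.80788266, 311.70538722, 333.60289178,
       355.50039634, 377.3979009 , 399.29540547])) [505.55044398 159.16435483 182.33668588] [504.54978695 150.47459838 180.32035985] [506.55110101 167.85411127 184.35301191]
[[ 4.80816186e+02  1.62963488e+02  1.36491682e+00 -3.88423521e-01]]<stdin>:5: RuntimeWarning: Mean of empty slice.
  ret = um.true_divide(
Traceback (most recent call last):
ValueError: zero-size array to reduction operation minimum which has no identity
```

View pics/g2.png

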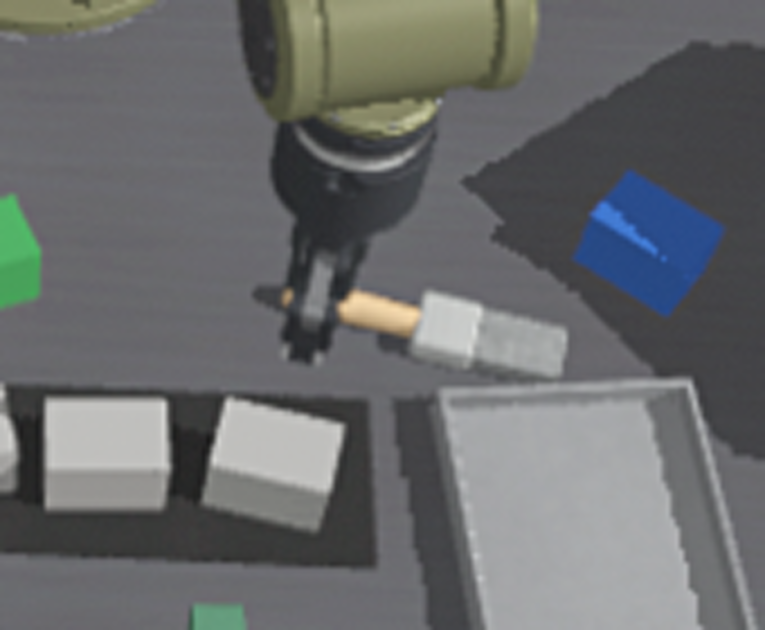

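View pics/g3.png

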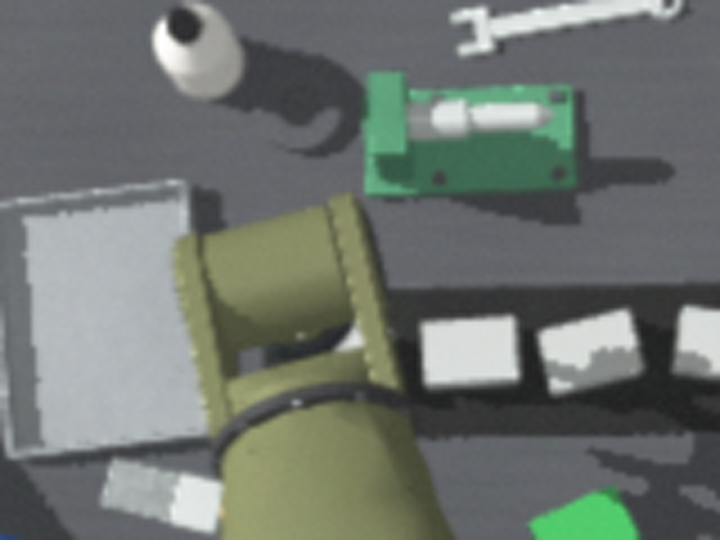

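Run:
```python
from act import *
bot.move_gripper(80)
bot.servo_line([480.2,164.2,45],speed=150,until_force=15); st()
snap("scene","d1",(340,120,460,220),6)
bot.move_gripper(44,60); st("close")
snap("scene","d2",(340,120,460,220),6)
```

```text
t 6.1 p [480.7 164.3  45.8] w 80.1 F [ 0.8  0.1 -0.6] u,v,w [110.67 171.56 -56.18]
close t 6.6 p [480.2 164.2  45.1] w 44.2 F [-0.2 -0.2  0.7] u,v,w [110.58 172.02 -56.91]
```

View pics/d1.png

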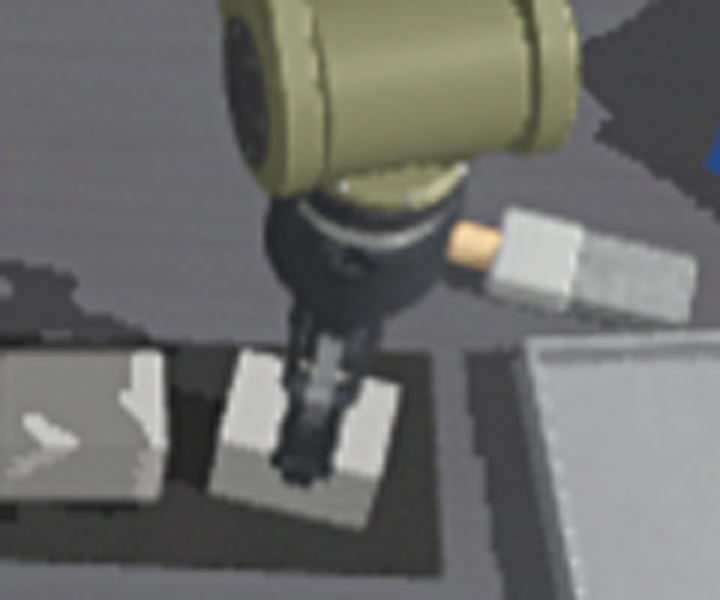

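View pics/d2.png

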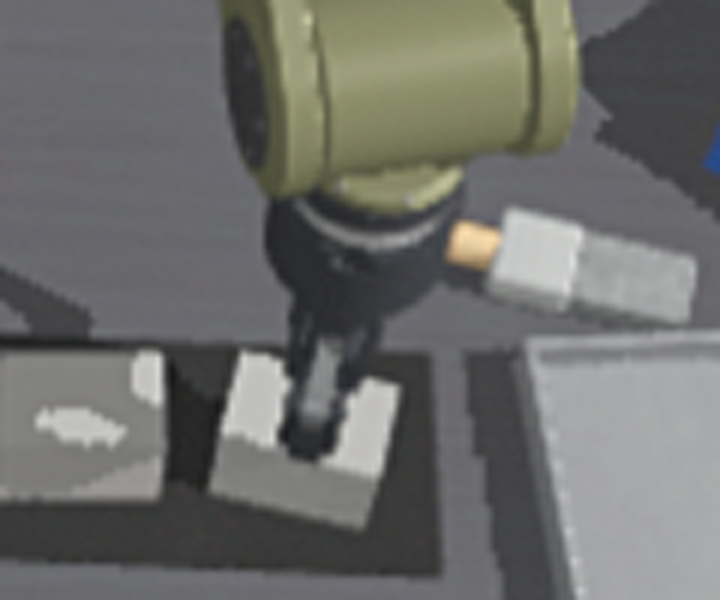

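Run:
```python
from act import *
import pickle;c=pickle.load(open("c0.pkl","rb"))["scene"]
s=st();print(s["tool_rot"])
for r in(24,30,40,47,54):
  for z in(25,35,45,55): print(r,z,((proj(c,[480.3+.98*r,164.2-.21*r,z])-[340,120])*6).round())
print([x for x in dir(bot) if x[0]!="_"])
```

```text
t 6.6 p [480.2 164.2  45.1] w 43.7 F [ 0.1 -0.5 -0.3] u,v,w [110.59 172.02 -56.95]
[ 0.70328216 -0.70323659  0.07362986 -0.07369631]
24 25 [[292. 482.]]
24 35 [[294. 471.]]
24 45 [[297. 460.]]
24 55 [[300. 449.]]
30 25 [[289. 493.]]
30 35 [[292. 482.]]
30 45 [[294. 471.]]
30 55 [[297. 460.]]
40 25 [[284. 512.]]
40 35 [[287. 501.]]
40 45 [[290. 490.]]
40 55 [[292. 479.]]
47 25 [[281. 525.]]
47 35 [[284. 515.]]
47 45 [[286. 504.]]
47 55 [[289. 493.]]
54 25 [[278. 539.]]
54 35 [[280. 528.]]
54 45 [[283. 517.]]
54 55 [[286. 506.]]
['MotionError', 'dwell', 'finish_job', 'ik', 'move_gripper', 'move_joints', 'move_to', 'read_camera', 'read_state', 'servo_line', 'tip_reach']
```

Run:
```python
from act import *
s=st(); p=s["ee_pos"].copy()
print(bot.servo_line([480.2,164.2,28],speed=12,until_force=5)); st("touch")
snap("scene","d3",(340,120,460,220),6)
```

```text
t 6.6 p [480.2 164.2  45.1] w 43.7 F [ 0.1 -0.5 -0.3] u,v,w [110.59 172.02 -56.95]
True
touch t 7.3 p [480.3 164.2  38.4] w 44.0 F [-1.4 -1.   6.4] u,v,w [110.58 171.99 -63.56]
```

View pics/d3.png

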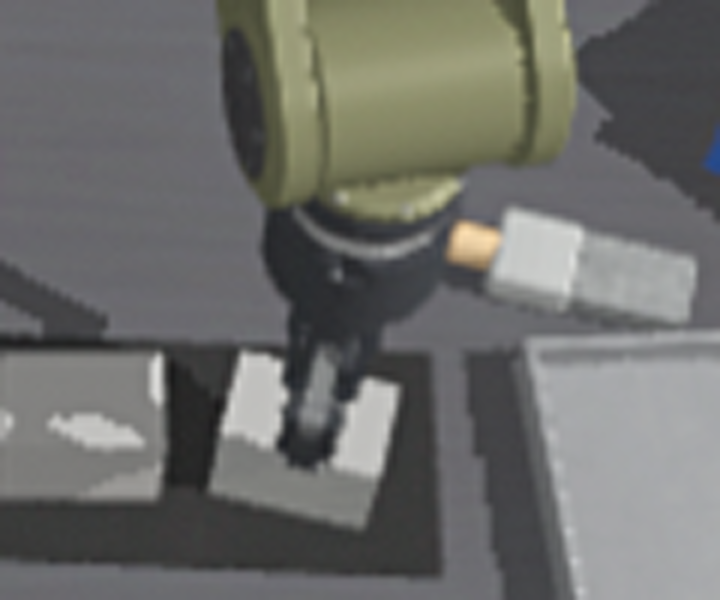

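Run:
```python
from act import *
import pickle;c=pickle.load(open("c0.pkl","rb"))["scene"]
print("start tcp px",proj(c,[[147.6,529.6,219],[147.6,529.6,200],[147.6,529.6,230]]).round(1))
bot.servo_line([480.2,164.2,60],speed=150)
bot.move_gripper(80)
print(bot.servo_line([480.2,164.2,12],speed=60,until_force=8)); st("down")
bot.move_gripper(40,60); st("grip")
snap("scene","d4",(340,120,460,220),6)
```

```text
start tcp px [[528.9  60.8]
 [526.5  65.7]
 [530.4  57.9]]
False
down t 9.1 p [480.4 164.2  12.3] w 79.9 F [-0.9 -0.8  1.2] u,v,w [110.61 171.84 -89.72]
grip t 9.5 p [480.6 164.3  12.5] w 47.0 F [-0.7 -0.4  6.7] u,v,w [110.64 171.64 -89.47]
```

View pics/d4.png

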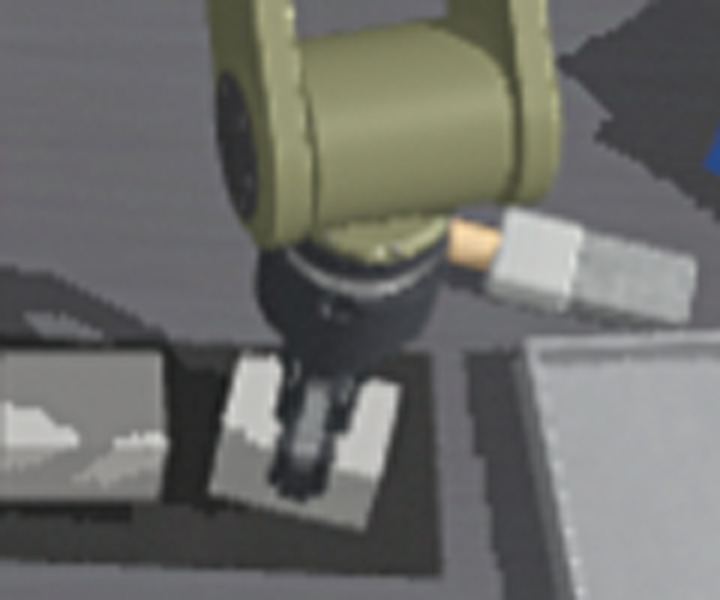

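```bash
sed -i 's/^DZ=17./DZ=-15.5/' act.py
python3 - <<'E'
from act import *
bot.servo_line([480.5,164.3,130],speed=200); s=st("lift")
c=snap("scene","d5",(300,80,540,260),3.3)
P=cloud(c); z0=s["ee_pos"][2]-DZ
Q=seg(P,480,164,48,z0-22,z0+32); print(len(Q), fit(Q,sleeve(z0),(480,164,np.radians(78))))
E
```

```text
lift t 10.3 p [479.8 164.1 128.8] w 46.9 F [ 0.1  0.4 -2.9] u,v,w [110.51 172.4   59.26]
493 (array([480.56369399, 162.99138096,   1.36132737,  -0.59105908]), np.float64(1.0659064978732715))
```

View pics/d5.png

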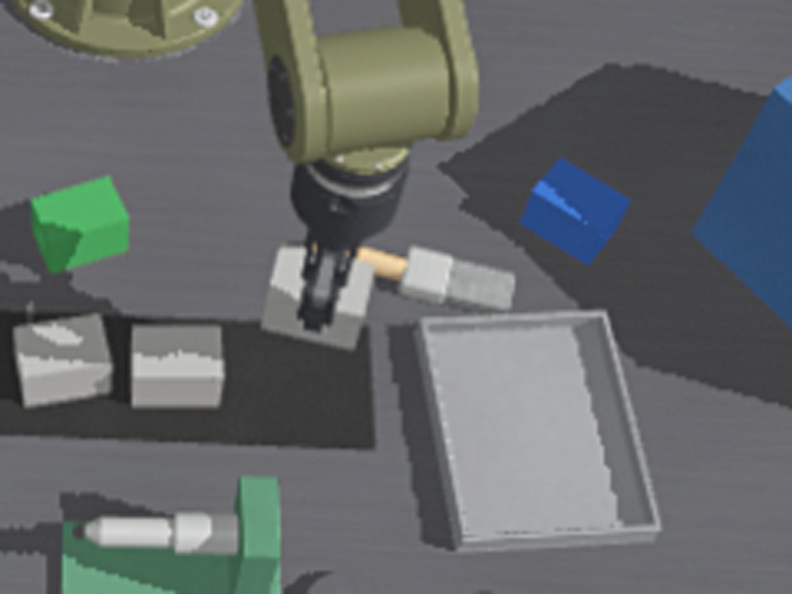

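```bash
sed -i 's/^G=.*/G=np.array([655.7,60.1]); GY=np.radians(92.1)/' act.py
python3 - <<'E'
from act import *
q=quat(GY-np.pi/2)
bot.move_to(gp(-125,0,60),q); st("above")
bot.servo_line(gp(-125,0,0),speed=120); s=st("front")
c=snap("scene","f1",(260,180,420,300),5)
P=cloud(c); e=s["ee_pos"];z0=e[2]-DZ
Q=seg(P,e[0],e[1],48,z0-22,z0+32); p,m=fit(Q,sleeve(z0),(e[0],e[1],GY)); print(len(Q),p,np.degrees(p[2]),m)
E
```

```text
above t 11.4 p [659.9 -63.7 129.1] w 47.2 F [ 0.3  0.2 -2.2] u,v,w [-123.87    0.33   59.59]
front t 12.1 p [660.6 -64.6  70.3] w 46.9 F [ 0.1 -0.1 -1.5] u,v,w [-124.8    -0.37    0.79]
410 [661.56306494 -66.35493713   1.61058867  -0.80843367] 92.27993325887654 0.8164165408714137
```

View pics/f1.png

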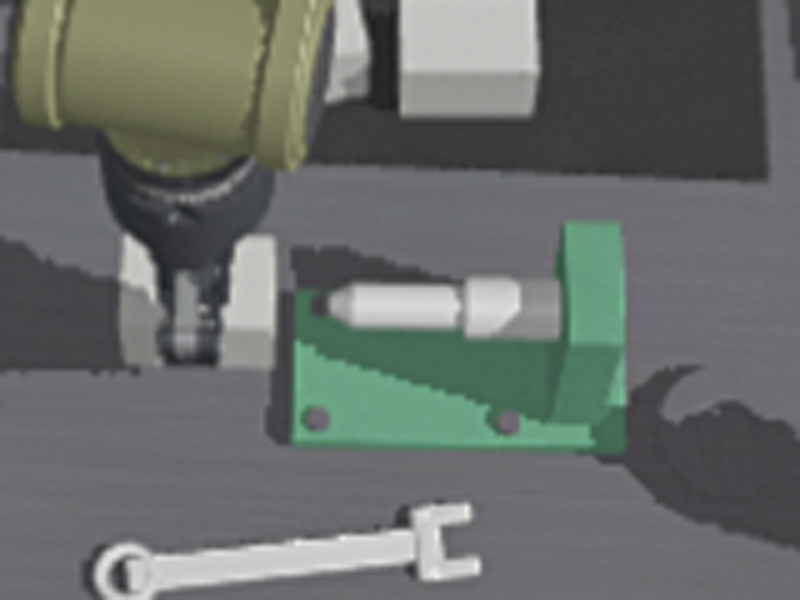

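```bash
cat >> act.py <<'E'
def wiggle(u,v0=0,w0=0,rng=9,F=6,speed=15):
    """touch the pin on both sides, across and up/down, and return to the middle"""
    c=[v0,w0]; play=[]
    for ax in(0,1):
        e=[]
        for sg in(1,-1):
            t=list(c); t[ax]+=sg*rng
            hit=bot.servo_line(gp(u,*t),speed=speed,until_force=F); s=bot.read_state(); e.append(loc(s["ee_pos"])[1+ax])
            bot.servo_line(gp(u,*c),speed=40)
            print("  ax",ax,sg,hit,round(e[-1],2),end="")
        play.append(e[0]-e[1]); c[ax]=(e[0]+e[1])/2
    bot.servo_line(gp(u,*c),speed=40)
    print("\n centre",np.round(c,2),"play",np.round(play,2)); return c,play
E
python3 - <<'E'
from act import *
print(bot.servo_line(gp(-62,0,0),speed=40,until_force=8)); st("in")
E
```

```text
False
in t 13.9 p [658.   -2.1  69.5] w 47.1 F [-0.2 -0.1 -1.5] u,v,w [-62.2   0.   -0. ]
```

Run:
```python
from act import *
wiggle(-62); st()
```

```text
ax 0 1 True 2.65  ax 0 -1 True -2.16  ax 1 1 True 2.04  ax 1 -1 True -2.58
 centre [ 0.25 -0.27] play [4.81 4.62]
 t 16.5 p [657.6  -1.9  68.9] w 46.9 F [ 0.  -0.3 -2. ] u,v,w [-61.99   0.4   -0.58]
```

Run:
```python
from act import *
print(bot.servo_line(gp(-15,.25,-.27),speed=25,until_force=10)); s=st("stop")
snap("scene","st1",(260,180,420,300),5)
```

```text
True
stop t 17.7 p [656.4  29.3  68.8] w 46.7 F [ 0.9 -2.8 -0.2] u,v,w [-30.79   0.42  -0.65]
```

View pics/st1.png

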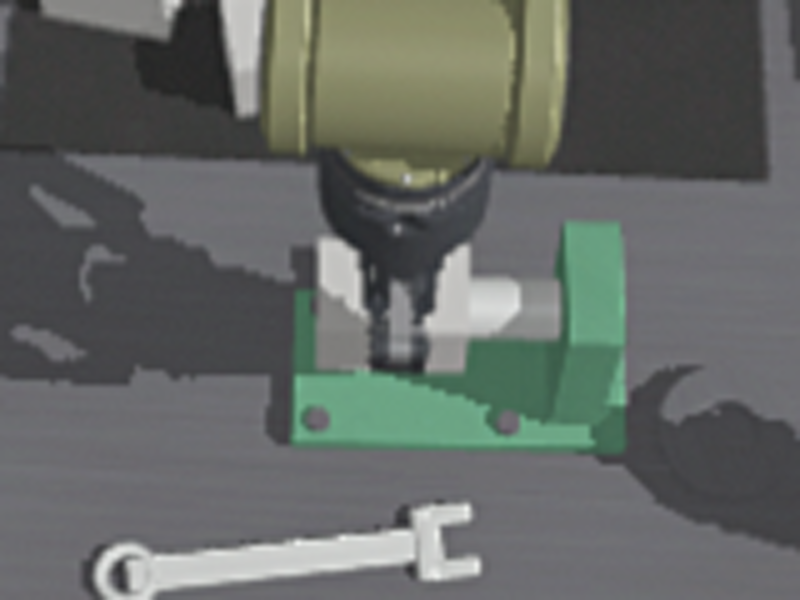

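```bash
cat >> act.py <<'E'
SLOT=(482.8,-356.5,np.radians(-5.4)); PLAIN=(507.3,360.2,np.radians(6.4))
def put(T,lx,ly,zf=5.,opening=62):
    c,s=np.cos(T[2]),np.sin(T[2]); x=T[0]+c*lx-s*ly; y=T[1]+s*lx+c*ly
    bot.servo_line(gp(-135,0,0),speed=150); bot.servo_line(gp(-135,0,85),speed=200)
    z=zf+24+DZ; a=best([x,y,z],T[2]-np.pi/2)
    bot.move_to([x,y,z+70],quat(a)); st("over")
    bot.servo_line([x,y,z+12],speed=120)
    print(bot.servo_line([x,y,z-2],speed=20,until_force=8)); st("down")
    bot.move_gripper(opening); bot.servo_line([x,y,z+100],speed=200); st("released")
E
python3 - <<'E'
from act import *
put(SLOT,50.25,-39.25)
bot.move_to([480,-180,200],quat(0))
snap("scene","p1",(150,100,420,280),2.9)
st()
E
```

```text
over t 20.5 p [ 529.6 -399.5   83.2] w 47.0 F [-1.2  0.5 -2.8] u,v,w [-454.67  142.85   13.69]
True
down t 21.8 p [ 529.1 -400.3   13.6] w 46.9 F [-0.5  0.6  6.4] u,v,w [-455.45  143.4   -55.89]
released t 22.7 p [ 528.7 -399.9  112.1] w 61.8 F [-0.1 -0.2 -0.8] u,v,w [-455.07  143.79   42.62]
 t 24.0 p [ 480.  -180.4  199.3] w 61.9 F [ 0.3  0.7 -0.4] u,v,w [-233.9   184.41  129.8 ]
```

View pics/p1.png

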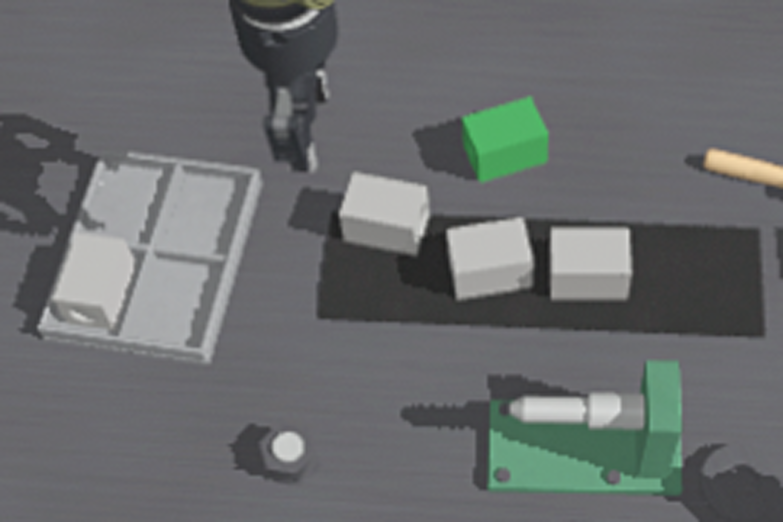

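```bash
cat >> act.py <<'E'
def locate(guess):
    p=findsleeves(bot.read_camera("scene"),[guess])[0]; print("loc",p[:2].round(1),np.degrees(p[2]).round(1),p[3].round(2))
    p[:2]-=[.8,-1.2]; return p
def pick(p,zc=28.):
    a=best([p[0],p[1],zc+DZ],p[2]-np.pi/2)
    bot.move_gripper(80)
    bot.move_to([p[0],p[1],90],quat(a)); print(bot.servo_line([p[0],p[1],zc+DZ],speed=80,until_force=10)); st("down")
    bot.move_gripper(40,60); st("grip")
    bot.servo_line([p[0],p[1],130],speed=200); s=st("lift")
    return s
def handpose():
    s=bot.read_state(); c=bot.read_camera("scene"); P=cloud(c); e=s["ee_pos"]; z0=e[2]-DZ
    Q=seg(P,e[0],e[1],48,z0-22,z0+32); p,m=fit(Q,sleeve(z0),(e[0],e[1],GY))
    d=p[:2]-[656.5,59.0]; y=np.radians(92.35); cc,ss=np.cos(y),np.sin(y)
    print("block vs gauge u,v",(cc*d[0]+ss*d[1]).round(2),(-ss*d[0]+cc*d[1]).round(2),"dyaw",np.degrees(p[2]-y).round(2),"z",p[3].round(2),len(Q))
def test():
    bot.move_to(gp(-125,.25,60),quat(GY-np.pi/2)); bot.servo_line(gp(-125,.25,-.2),speed=120); st("front"); handpose()
    h=bot.servo_line(gp(-62,.25,-.2),speed=40,until_force=8); st("in"); print("blocked" if h else "ok"); 
    if h: return
    c,pl=wiggle(-62,.25,-.2)
    h=bot.servo_line(gp(17,*c),speed=25,until_force=10); st("stop"); print("hit",h)
E
python3 - <<'E'
from act import *
p=locate((480,61)); s=pick(p)
if s["grip_width"]>45: test()
snap("scene","st2",(230,150,430,300),4)
E
```

```text
loc [479.8  61.9] 94.0 -0.62
False
down t 26.6 p [479.3  63.2  12.9] w 79.9 F [-0.2 -0.1  0.6] u,v,w [  9.52 176.19 -56.56]
grip t 26.9 p [479.3  63.2  13. ] w 47.0 F [-2.2 -0.4  5.5] u,v,w [  9.53 176.19 -56.46]
lift t 27.7 p [478.4  63.1 128.8] w 46.9 F [ 0.8 -0.2 -3.3] u,v,w [  9.49 177.11  59.33]
front t 29.2 p [660.4 -64.6  70.2] w 47.0 F [-0.4 -0.5 -2.2] u,v,w [-1.2481e+02 -8.0000e-02  7.1000e-01]
block vs gauge u,v -125.35 0.6 dyaw -0.09 z -1.19 410
in t 31.0 p [657.7  -2.1  69.3] w 47.1 F [ 0.8  0.  -3.4] u,v,w [-62.2    0.24  -0.17]
ok
  ax 0 1 True 2.63  ax 0 -1 True -1.85  ax 1 1 True 2.55  ax 1 -1 True -2.05
 centre [0.39 0.25] play [4.49 4.59]
stop t 35.2 p [656.3  29.1  69.4] w 47.1 F [ 0.7 -3.2 -0.7] u,v,w [-30.99   0.52  -0.13]
hit True
```

View pics/st2.png

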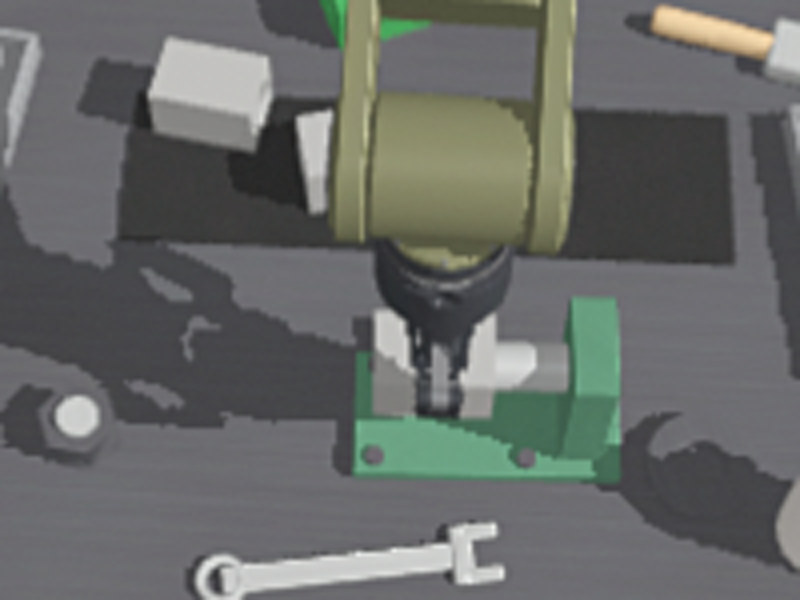

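Sleeve 2 stops at the step (u = −31.0, play 4.5 mm), so it is sound. It goes in the next compartment.

Run:
```python
from act import *
put(SLOT,50.25,39.25)
bot.move_to([480,-220,220],quat(0))
snap("scene","p2",(150,100,420,280),2.9)
for g in((479.6,-31.8),(465,-138)): locate(g)
st()
```

```text
over t 37.8 p [ 536.8 -321.5   83. ] w 46.8 F [ 0.3 -0.2 -2.6] u,v,w [-376.95  132.8    13.53]
True
down t 39.0 p [ 536.4 -322.1   14.1] w 46.7 F [-1.4  1.6  6.4] u,v,w [-377.59  133.18  -55.4 ]
released t 39.9 p [ 536.1 -321.9  112.3] w 61.9 F [ 0.2  0.1 -0.5] u,v,w [-377.33  133.56   42.78]
loc [479.6 -31.8] 104.6 -0.61
loc [ 436.  -136.2] 80.8 -0.6
 t 41.5 p [ 480.  -220.1  219.5] w 62.1 F [ 0.7 -0.8 -0.3] u,v,w [-273.57  185.87  150.01]
```

View pics/p2.png

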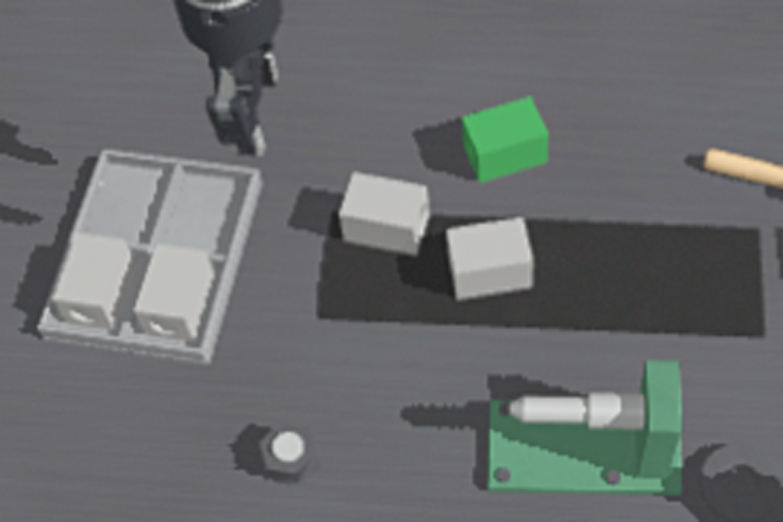

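Sleeves 1 and 2 lie flat in their compartments, at crop (95,285) and (175,290). Sleeve 4 was knocked towards the robot and now lies at x≈436. Sleeve 3 is next.

Run:
```python
from act import *
p=locate((479.6,-31.8)); s=pick(p)
if s["grip_width"]>45: test()
snap("scene","st3",(230,150,430,300),4)
```

```text
loc [479.8 -31.6] 104.1 -0.5
False
down t 43.9 p [479.3 -30.4  13. ] w 79.8 F [ 0.1 -0.5 -1.1] u,v,w [-84.02 179.59 -56.55]
grip t 44.3 p [479.3 -30.5  13. ] w 47.0 F [-1.3  0.6  6.9] u,v,w [-84.04 179.64 -56.47]
lift t 45.0 p [478.3 -30.3 128.8] w 47.2 F [-0.   0.  -3.6] u,v,w [-83.86 180.58  59.27]
front t 46.5 p [660.3 -64.8  70.2] w 47.1 F [-0.2  0.1 -1.9] u,v,w [-1.2501e+02 -3.0000e-02  7.5000e-01]
block vs gauge u,v -125.63 0.66 dyaw -0.49 z -0.78 402
in t 48.2 p [657.7  -2.1  69.3] w 47.1 F [-0.3 -0.2 -3.3] u,v,w [-62.21   0.25  -0.19]
ok
  ax 0 1 True 7.13  ax 0 -1 True -6.59  ax 1 1 True 6.87  ax 1 -1 True -6.57
 centre [0.27 0.15] play [13.73 13.44]
stop t 54.6 p [654.5  74.2  68.9] w 47.0 F [ 0.4 -1.  -2.9] u,v,w [14.17  0.65 -0.55]
hit True
```

View pics/st3.png

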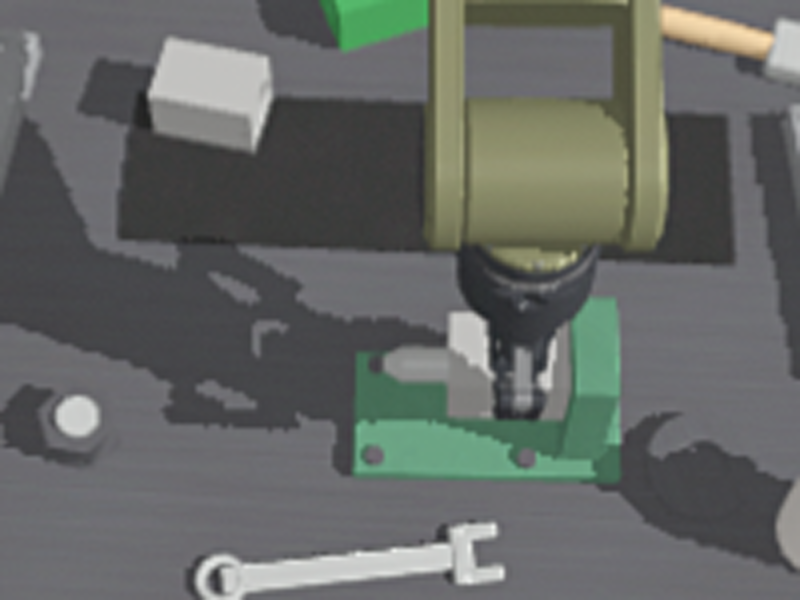

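Sleeve 3 passed over the step to the plate (u = +14.2, play 13.6 mm), so it is worn. It goes in the plain tray.

```bash
sed -i 's/gp(-135,0,85)/gp(-135,0,110)/' act.py
python3 - <<'E'
from act import *
put(PLAIN,-48,0)
bot.move_to([430,200,230],quat(0))
snap("scene","p3",(250,100,520,280),2.9)
snap("scene","p3b")
st()
E
```

```text
over t 58.3 p [460.3 354.3  83.7] w 47.1 F [ 1.   0.6 -4.1] u,v,w [301.17 184.48  14.17]
True
down t 59.5 p [459.5 354.8  14.1] w 47.2 F [-1.3 -2.   6.6] u,v,w [301.7  185.27 -55.43]
released t 60.4 p [459.1 354.5 112.3] w 62.5 F [ 0.5 -0.9  0.3] u,v,w [301.45 185.64  42.83]
 t 61.8 p [429.9 200.2 229.4] w 61.7 F [-0.3  0.3  0.1] u,v,w [148.33 220.48 159.86]
```

View pics/p3.png

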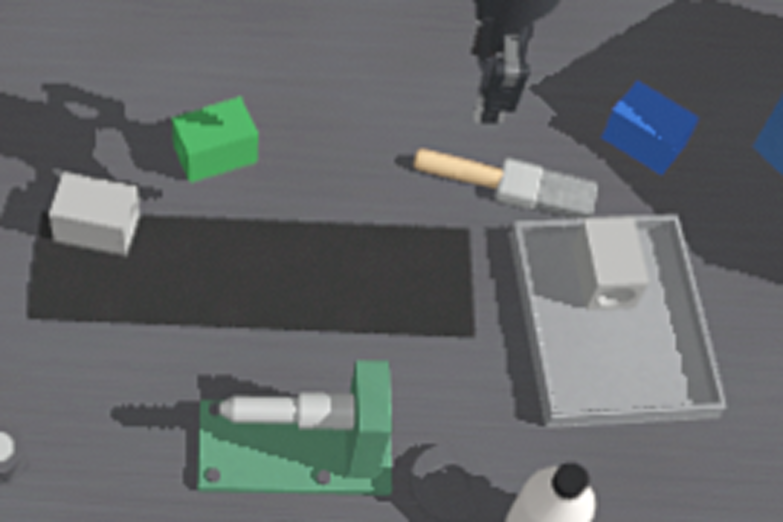

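Run:
```python
from act import *
p=locate((436,-136)); s=pick(p)
if s["grip_width"]>45: test()
snap("scene","st4",(230,150,430,300),4)
```

```text
loc [ 436.  -136.1] 80.3 -0.63
False
down t 64.7 p [ 435.5 -135.1   12.9] w 79.8 F [ 0.2  0.6 -0.1] u,v,w [-186.95  227.2   -56.57]
grip t 65.1 p [ 435.5 -135.    13. ] w 47.4 F [-1.3 -0.3  6.3] u,v,w [-186.94  227.23  -56.45]
lift t 65.8 p [ 434.6 -134.7  128.9] w 47.0 F [ 0.3 -0.5 -2.3] u,v,w [-186.59  228.07   59.39]
front t 67.4 p [660.3 -65.1  70.2] w 47.4 F [ 0.5  1.2 -2.4] u,v,w [-1.2529e+02 -1.0000e-02  7.0000e-01]
block vs gauge u,v -124.73 0.46 dyaw -0.0 z -1.17 403
in t 69.2 p [657.7  -2.1  69.3] w 47.2 F [-0.6  0.  -2.4] u,v,w [-62.22   0.24  -0.18]
ok
  ax 0 1 True 7.09  ax 0 -1 True -6.73  ax 1 1 True 7.0  ax 1 -1 True -6.54
 centre [0.18 0.23] play [13.81 13.54]
stop t 75.5 p [654.7  73.3  69.1] w 47.0 F [ 0.  -1.7 -1.9] u,v,w [13.23  0.5  -0.39]
hit True
```

View pics/st4.png

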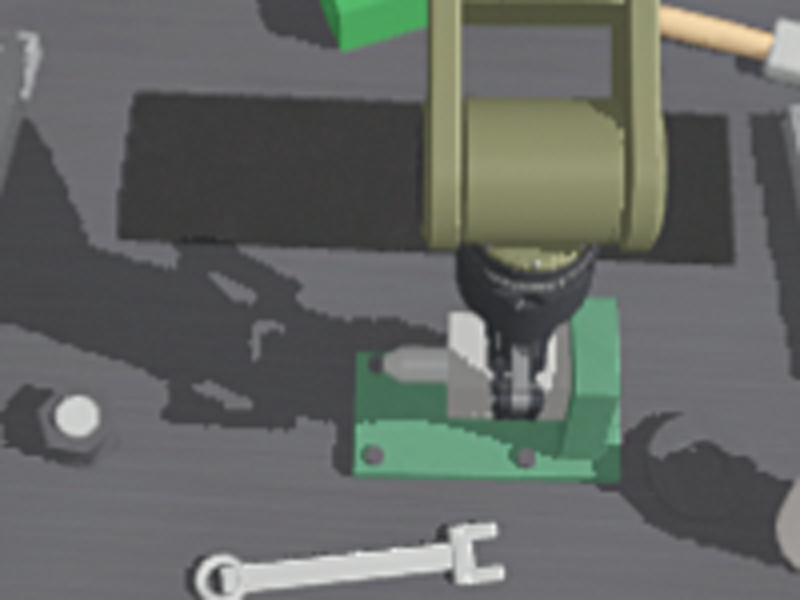

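Sleeve 4 also reached the plate (play 13.7 mm), so it is worn.

Run:
```python
from act import *
put(PLAIN,48,0)
bot.move_to([400,-60,300],quat(0)); bot.dwell(1)
c=snap("scene","end"); c2=snap("top","endtop")
cv2.imwrite("pics/e1.png",cv2.resize(c["image"][100:310,150:510],None,fx=2.2,fy=2.2,interpolation=cv2.INTER_CUBIC))
P=cloud(c)
for nm,T,lx,ly in(("s1",SLOT,50.25,-39.25),("s2",SLOT,50.25,39.25),("s3",PLAIN,-48,0),("s4",PLAIN,48,0)):
    co,si=np.cos(T[2]),np.sin(T[2]); x=T[0]+co*lx-si*ly; y=T[1]+si*lx+co*ly
    Q=seg(P,x,y,40,32,70); p,m=fit(Q,sleeve(29),(x,y,T[2])); print(nm,p[:2].round(1),np.round([x,y],1),np.degrees(p[2]-T[2]).round(1),p[3].round(2),m.round(2))
st()
```

```text
over t 79.1 p [555.7 364.7  83.7] w 47.1 F [ 0.8 -1.1 -1.9] u,v,w [308.06  88.77  14.2 ]
True
down t 80.2 p [555.2 365.6  14.8] w 47.0 F [-1.5 -0.8  6. ] u,v,w [308.98  89.25 -54.74]
released t 81.2 p [554.5 365.3 112.2] w 61.8 F [-0.4 -0.2 -0.5] u,v,w [308.67  89.91  42.71]
s1 [ 528.2 -400.5] [ 529.1 -400.3] -0.5 -0.39 1.26
s2 [ 536.1 -321.3] [ 536.5 -322.2] -0.5 -0.29 1.15
s3 [461.4 354.9] [459.6 354.8] -0.5 -1.14 1.26
s4 [557.6 366.3] [555.  365.6] 0.3 -1.05 1.06
 t 84.1 p [400. -60. 300.] w 62.1 F [ 0.5 -0.2  0.2] u,v,w [-110.66  259.93  230.52]
```

View pics/e1.png

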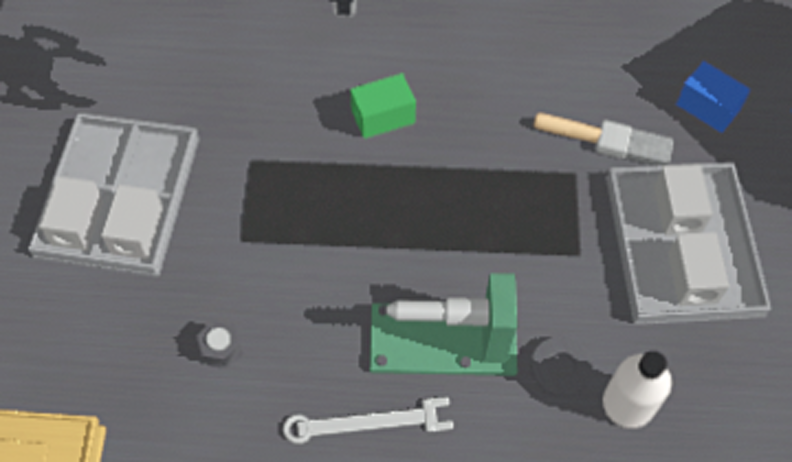

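View pics/endtop.png

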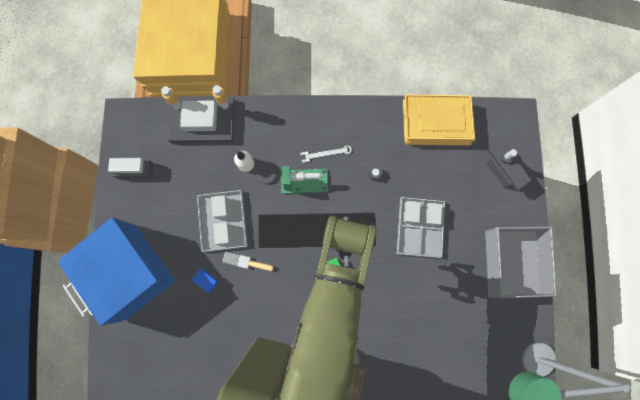

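The final pictures show sleeves 1 and 2 flat in separate compartments at e1 (70,212) and (133,222). Sleeves 3 and 4 lie flat in the plain tray at (688,200) and (702,268). The bystanders have not moved.

```bash
python3 -c "
from rig import bot
bot.finish_job()"
```

```text
the job is handed in; nothing more can be done
```

I tried all four sleeves on the gauge pin, from the robot's left to its right, put each in its tray, and handed the job in at about 84 s.

| Sleeve | Where it stopped (sleeve middle, gauge x) | Side play on the thin part | Result | Placed |
|---|---|---|---|---|
| 1 | step, −30.8 mm | 4.7 mm | sound | divided tray |
| 2 | step, −31.0 mm | 4.5 mm | sound | divided tray |
| 3 | plate, +14.2 mm | 13.6 mm | worn | plain tray |
| 4 | plate, +13.2 mm | 13.7 mm | worn | plain tray |

**Last checks:** the scene camera showed all four lying level on the tray floors, within 3 mm and 0.5° of where I aimed them. The two sound sleeves lie lengthwise in compartments of their own. The bystanders and the green and blue look-alikes looked unmoved.

**What disagreed:**
- **Fingertips:** they touched the first sleeve's top with the reported TCP about 14 mm below it. They should reach up to 19 mm beyond the TCP. My first grasp of sleeve 1 therefore closed above it without touching it, and a second closing at that height, then a light touch on its top, confirmed the gap. I corrected the grasp height by that touch.
- **Sleeve 4:** it was knocked about 5 cm towards the robot during the run. I located it again before picking it up.
- **Cameras:** the two cameras differed by up to about 5 mm in places, so I used contact with the pin to centre each sleeve.

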